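Lay the camera bracket on its back in the assembly nest

ROBOT

A 6-joint arm with a two-finger parallel gripper is mounted at the origin on a cart in front of the work surface, level with it; the furniture and walls round the work are solid. World frame = base frame: x ahead of the robot, y to its left, z up, the work surface at z = 0. Lengths are in m, angles in rad, forces in N, time in s.
With the tool pointing down it reaches from about 0.3 to 0.775 m from the base axis. Payload 14.6 kg.
Tool frame: the origin (TCP) lies between the finger pads; the fingertips stand ctrl.tip_extent ahead of it and the grasp point (between the pads) lies 3 mm ahead of it (ctrl.tip_extent is the distance from the TCP to the fingertips, in m); z points along the fingers, y is the line along which they close (so a half turn about z gives the same grasp; the last joint's range is limited). The gripper opens to 94 mm and grips with 3 to 60 N. Pads are 16 mm wide; open, the fingers measure 119 mm over their backs; the gripper's body (75 mm by 177 mm) begins 78 mm behind the grasp point.
Start: joints at [1.217, 0.3, 1.521, -0, 1.321, -0.067], TCP at [0.156, 0.528, 0.227] pointing down, gripper open.
Joint ranges: [-3.03, 3.03], [-0.79, 2.21], [0.23, 2.52], [-1.04, 4.18], [0, 3.07], [-2.55, 2.55]. Speed limits (rad/s): [2.22, 2.22, 2.57, 3.14, 3.14, 3.14].

INTERFACE

Orientations are given as [roll, pitch, yaw] about the fixed x, y, z axes, in that order (R = Rz(yaw) Ry(pitch) Rx(roll)).
In Python, from station import ctrl gives the robot as it stands.
- The arm moves only by the tool shift_gripper, called after "Emit:" as name([rows], argument=value, ...), one row to a line, values as JSON. Schema: {"type":"object","properties":{"rows":{"type":"array","items":{"type":"array","items":{"type":"number"},"minItems":6,"maxItems":6},"minItems":1,"maxItems":10},"jaw":{"type":"number"},"clamp_n":{"type":"number"},"only":{"type":"string"},"quiet":{"type":"boolean"},"lines":{"type":"string"}},"required":["rows"],"additionalProperties":false}. rows is a list of rows, 1 to 10 of them, each of 6 numbers: dx, dy, dz in m, then a rotation vector rx, ry, rz in rad; each row shifts and turns the commanded pose from where the row before left it, along the tool's axes as they then stand; what a row does not reach is not made up. A row lasts 1/10 s, in which the tool goes at most 0.05 m and 0.15 rad, less where a joint would pass 70% of its speed; a pose out of reach is approached as far as the arm can. jaw is the finger opening in m, set as the call begins (left out keeps the last). The fingers move at their own pace and stop on an object; clamp_n is the grip in N (left out, the last holds). Time passes only in rows, so rows that do not move let the fingers close. The tool returns the time, the measured TCP pose, the force, the opening and the grip force at its end. only (a regular expression) keeps the lines of the reply that match it, lines (a string "A,B") keeps lines A to B, and quiet returns only ok. Input that does not fit is refused with a message, and nothing moves.
- ctrl.get_obs(): the state, without advancing time (a new reading comes with each control period).
- ctrl.camera(name): name is "side" or "top"; returns a dict with "pixels" (420x560x3 uint8, blue, green, red), "fx", "fy", "cx", "cy" (pixels), "extrinsics" (4x4, takes a point from camera to world coordinates). Camera axes: x right, y up, looking along -z (the intrinsics and any distortion apply to the point x, -y, -z); pixel columns grow to the right and rows downward; lengths in m; the calibration is good to about 2 mm. A picture is of the moment at which its call begins. There is no depth.
- ctrl.hand_in(): hands the job in; it is judged then, once.
The state is a dict: "time_s": time; "qpos": joint angles; "joint_vel": joint speeds; "tau": joint torques, N m; "ee_pos": TCP position; "eef_rot": TCP orientation; "force": force on the tool from outside, world axes, zero at the start; "moment": the same for the moment, N m; "grip_width": finger opening in m; "grip_force": force on a finger pad.
Only numpy, scipy, OpenCV 4.12 (cv2) and the standard library are available. Lean on these libraries where they do the work, as an engineer would, in place of code of your own. Each camera call takes 0.05 s, during which the arm holds its last target. There are 200 camera calls.

TASK

The black L-shaped camera bracket stands upright on its foot in the aluminium assembly nest. Pushing lightly with the fingertips or the outside of the fingers, without gripping or lifting it, tip it over its heel towards the end stop and let it down gently, never letting it drop, until it lies flat on its back on the two rest strips with its foot sticking up for the camera screw; then push it along between the guides until its top end is fully home against the end stop. Leave the solder reel, the screwdriver and the battery pack where they are.

Things in the scene. Friction and masses are not known exactly. Their poses are not given: they have to be found in the camera images.
- nest: Assembly nest fixed to the bench: aluminium plate 250 x 100 x 12 mm. Origin under its centre, on the bench; x runs along it from the near, standing end to the end stop (within 17 degrees of the robot's x), y across, z up. Two steel side guides 12 mm wide, 50 mm apart inside, stand 12 mm above the plate from x = -101 to 104 mm.
- nest_stop (a point): Middle of the face of the end stop, a steel block 74 mm wide, top 34 mm above the bench. The face is at x = 104 mm in the nest; this point is 21.5 mm above the bench. Axes as the nest's.
- strip_front (a point): Front end of the two steel rest strips, midway between them, level with their tops, 18 mm above the bench. Each is 10 mm wide, centred 14.5 mm either side of the middle; they run from x = -16 mm in the nest to the stop. In front of them lies a grey non-slip rubber pad, top 14 mm above the bench, on which the bracket stands; the strips' ends hold back its heel if it skids forward.
- bracket: Loose black metal L-bracket with slots, 45 mm wide, 7 mm thick, 0.25 to 0.5 kg: upright 100 mm tall, foot 70 mm long (outside sizes). Origin: middle of the outer heel edge; z up along the upright's back, x out of its back, foot towards -x. It starts standing on the rubber pad between the guides, back towards the stop. It tips over by itself beyond about 25 degrees.
- bracket_heel (a point): Middle of the bracket's outer heel edge, where the back of the upright meets the underside of the foot; at the start 1 to 7 mm short of the rest strips. It stays within about 10 mm of the pad all through. The space inside the L stays open upwards while it tips: the upright's inner face moves away, the foot's upper face swings up from flat to upright.
- bracket_top (a point): Middle of the upright's upper end, at its back, 100 mm from the heel along the bracket's z. This end goes against the end stop; on its back the bracket's z points along the nest's x.
- bracket_toe (a point): Middle of the free end of the foot, at its underside, 70 mm from the heel along the bracket's -x. When the bracket lies on its back it is 88 mm above the bench.
- reel: Bystander: reel of solder wire with blue flanges, 50 mm diameter, 40 mm tall, standing beside the nest's near end. Origin at the centre of its underside.
- driver: Bystander: small black and red screwdriver, 140 mm long, 16 mm thick, lying to the right of the nest. Origin under its middle; it lies along its own y axis.
- pack: Bystander: flat black camera battery pack 53 x 38 x 16 mm lying beside the nest's near end. Origin at the centre of its underside.

How it is judged:
On the way:
1. the bracket lies on its back on the rest strips, foot up (angle between bracket's own z axis and vertical above 1.5 rad and height (world z) of bracket_toe above 0.07 m and angular speed of bracket below 0.3 rad/s), for 0.2 s.
At the end, for the whole second after the job is handed in: The bracket lies at rest flat on its back on the rest strips (within about 2.3 degrees of level), foot up, between the guides (within 4.6 degrees of the nest's direction), its top end within 3.5 mm of the end stop's face (x of bracket_top in the frame of nest above 0.1005 m and angle between bracket's own z axis and vertical between 1.53 and 1.61 rad and angle between the z axis of bracket and the x axis of nest, either way round below 0.08 rad and height (world z) of bracket_toe above 0.075 m and height (world z) of each of bracket_heel, bracket_top below 0.024 m and linear speed of bracket below 0.02 m/s); the robot touches nothing.
It fails at once if the bracket drops or lands hard (turns faster than 6 rad/s; falling over freely it reaches about 10) (angular speed of bracket above 6 rad/s).
It fails at once if the bracket is lifted or carried (its heel edge more than 18 mm above the rubber pad) (height (world z) of bracket_heel above 0.032 m).
It fails at once if the bracket is gripped or pushed hard (fingers press on it with more than 30 N) (contact force between the fingers and bracket above 30 N).
It fails at once if the solder reel, the screwdriver or the battery pack is moved by more than 15 mm (distance of any of reel, driver, pack from where it was at the start of the episode above 0.015 m).
It also fails if it takes over 58 s, if anything falls off the work surface, if the arm or the gripper's body presses on something with over 40 N, if the wrist force passes 120 N, or if a joint passes its speed limit or range.

## Working session

There is one attempt and no reset: what is moved stays moved. The work goes in short steps, Python scripts to look and compute and a tool call to move; the robot and the scene stay as the last step left them, time stands still between calls to the robot, and variables do not carry over. Pictures are saved under pics/ and viewed, at most 10 in all, crops included, and the job is handed in when it is done.

```bash
ls; mkdir -p pics
```

Run:
```python
from station import ctrl
import cv2
o=ctrl.get_obs()
print({k:o[k] for k in("time_s","ee_pos","eef_rot","force","grip_width")},ctrl.tip_extent)
for n in("top","side"):
    c=ctrl.camera(n); cv2.imwrite(f"pics/{n}0.png",c["pixels"]); print(n,c["fx"],c["fy"],c["cx"],c["cy"],c["extrinsics"].round(4).tolist() if hasattr(c["extrinsics"],"round") else c["extrinsics"],c.keys())
```

```text
pics
station.py
{'time_s': 0.0, 'ee_pos': array([0.15551703, 0.52730914, 0.22687016]), 'eef_rot': array([-3.14041841e+00, -9.59607954e-05,  2.85475373e+00]), 'force': array([ 0.10488992, -0.18289302, -0.88094745]), 'grip_width': 0.09397052389594836} 0.022
top 450.5294739097014 450.5294739097014 278.57537578957766 209.7187356391992 [[-0.0252, 0.9959, -0.087, 0.4157], [-0.9997, -0.0252, 0.0014, 0.2808], [-0.0008, 0.087, 0.9962, 0.9471], [0.0, 0.0, 0.0, 1.0]] dict_keys(['pixels', 'fx', 'fy', 'cx', 'cy', 'extrinsics'])
side 471.57680107716976 471.57680107716976 283.4667861095399 220.02211971135642 [[-0.9775, 0.1455, -0.1528, 0.3604], [-0.2102, -0.6103, 0.7638, 0.9429], [0.0179, 0.7787, 0.6271, 0.6426], [0.0, 0.0, 0.0, 1.0]] dict_keys(['pixels', 'fx', 'fy', 'cx', 'cy', 'extrinsics'])
```

View pics/top0.png

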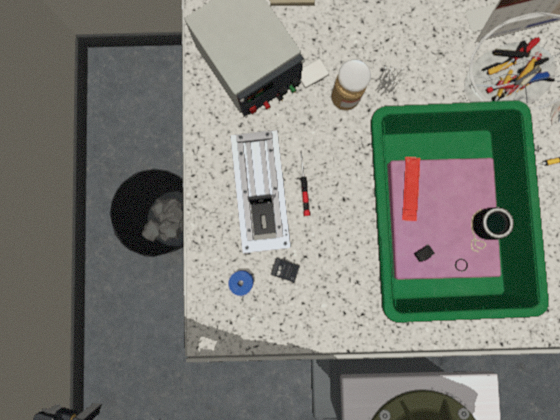

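View pics/side0.png

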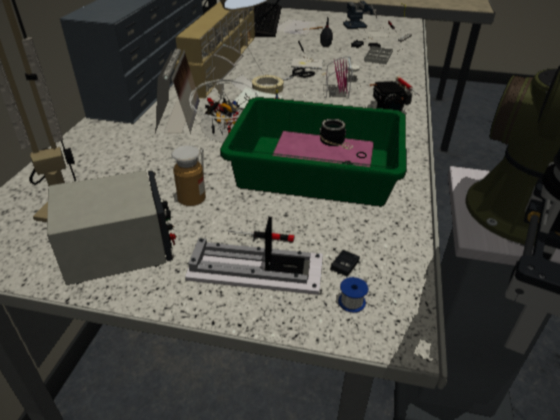

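The top view shows the nest at cols 232–290, rows 130–252, with the stop at the upper end near (255,137). The bracket is around (262,215), the reel at (241,282), the pack at (285,270) and the driver at (305,195). In the side view the nest spans (190–322, 240–290), with the bracket upright at about (268,220–270). I'll zoom in next.

Run:
```python
import cv2
a=cv2.imread("pics/top0.png")[122:262,215:325]; b=cv2.imread("pics/side0.png")[210:310,180:330]
cv2.imwrite("pics/topz.png",cv2.resize(a,None,fx=4.2,fy=4.2,interpolation=cv2.INTER_CUBIC))
cv2.imwrite("pics/sidez.png",cv2.resize(b,None,fx=5,fy=5,interpolation=cv2.INTER_CUBIC))
```

```text
(no output)
```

View pics/topz.png

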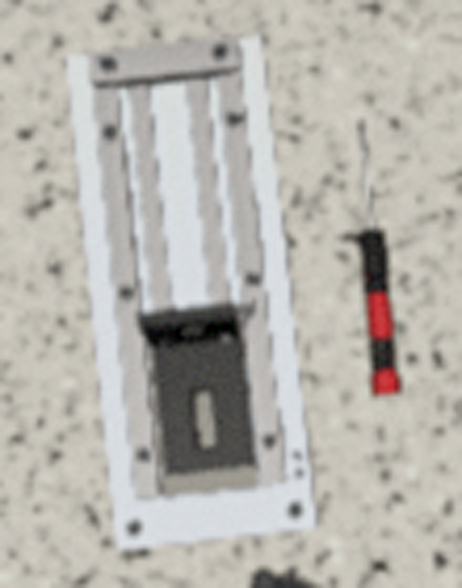

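View pics/sidez.png

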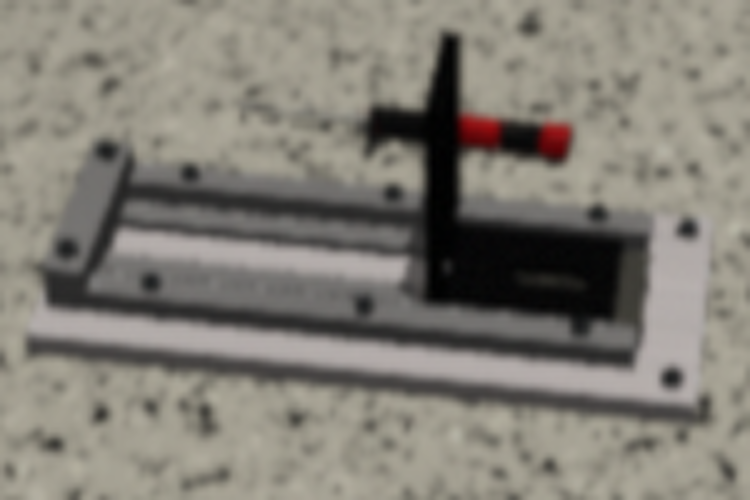

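The zooms show these points:
- **Plate corners, top view:** (68,55), (260,38), (315,525), (120,548).
- **Toe edge, top view:** (165,473)–(255,465).
- **Bracket top edge, top view:** about (142,318)–(245,306).
- **Side view:** plate corners at (705,402), (710,215) and (28,338). The bracket's top is at (450,35).

Create h.py:
```python
import numpy as np, cv2, json
from station import ctrl
from scipy.spatial.transform import Rotation as R
def ray(c,u,v):
    E=np.array(c["extrinsics"]); d=np.array([(u-c["cx"])/c["fx"],-(v-c["cy"])/c["fy"],-1.])
    return E[:3,3],E[:3,:3]@d
def onz(c,u,v,z):
    o,d=ray(c,u,v); return o+d*(z-o[2])/d[2]
def pix(c,p):
    E=np.array(c["extrinsics"]); q=E[:3,:3].T@(np.asarray(p)-E[:3,3]); return np.array([c["cx"]-c["fx"]*q[0]/q[2],c["cy"]+c["fy"]*q[1]/q[2]])
def tri(c1,a,c2,b):
    o1,d1=ray(c1,*a);o2,d2=ray(c2,*b);s=np.linalg.lstsq(np.c_[d1,-d2],o2-o1,rcond=None)[0]
    p,q=o1+s[0]*d1,o2+s[1]*d2; return (p+q)/2,np.linalg.norm(p-q)
```

Run:
```python
from h import *
T=ctrl.camera("top");S=ctrl.camera("side")
t=lambda u,v:(215+(u+.5)/4.2-.5,122+(v+.5)/4.2-.5); s=lambda u,v:(180+(u+.5)/5-.5,210+(v+.5)/5-.5)
C=[onz(T,*t(*p),.012) for p in[(68,55),(260,38),(315,525),(120,548)]]
C=np.array(C);print(C.round(4)); n=lambda a:np.linalg.norm(a)
print("len",n(C[0]-C[3]),n(C[1]-C[2]),"wid",n(C[0]-C[1]),n(C[2]-C[3]))
ax=(C[0]+C[1]-C[2]-C[3]);yaw=np.arctan2(ax[1],ax[0]);o=C.mean(0);print("top: o",o,"yaw",yaw)
D=np.array([onz(S,*s(*p),.012) for p in[(705,402),(710,215),(28,338)]]);print("side",D.round(4))
for a,b in[((120,548),(705,402)),((315,525),(710,215)),((68,55),(28,338))]:print("tri",tri(T,t(*a),S,s(*b)))
Rz=R.from_euler("z",yaw).as_matrix();f=lambda p:(Rz.T@(p-np.r_[o[:2],0]))
print("toe up edge nest",f(onz(T,*t(165,473),.021)),f(onz(T,*t(255,465),.021)))
print("top back edge",f(onz(T,*t(142,318),.114)),f(onz(T,*t(245,306),.114)))
print("bracket top tri",[ (lambda r:(f(r[0]),r[1]))(tri(T,t(192,320),S,s(450,37)))])
print("stop", f(onz(T,*t(168,82),.034)))
# reel, pack
px=T["pixels"].astype(int)
b=(px[...,0]-px[...,2]>60); b[:260]=0;b[310:]=0;b[:,320:]=0;v,u=np.nonzero(b);r=onz(T,u.mean(),v.mean(),.04);print("reel",r,f(r),len(u))
print("pack",f(onz(T,285,270,.016)))
print("driver",f(onz(T,304,188,.012)))
```

```text
[[0.6591 0.3764 0.012 ]
 [0.6653 0.2796 0.012 ]
 [0.4202 0.2586 0.012 ]
 [0.4113 0.3548 0.012 ]]
len 0.2486742387315763 0.24603829761044405 wid 0.09704734291576189 0.09663477076922657
top: o [0.53899042 0.31733668 0.012     ] yaw 0.08631087459017973
side [[0.4065 0.3561 0.012 ]
 [0.4195 0.2574 0.012 ]
 [0.655  0.3813 0.012 ]]
tri (array([0.40898095, 0.35474219, 0.01029659]), np.float64(0.004724778860626481))
tri (array([0.41979156, 0.25855067, 0.01298429]), np.float64(0.00081250157086522))
tri (array([0.65893908, 0.37662115, 0.00684807]), np.float64(0.002917400167792842))
toe up edge nest [-0.09009541  0.02191797  0.021     ] [-0.09110878 -0.02225103  0.021     ]
top back edge [-0.0243438   0.01994107  0.114     ] [-0.02410687 -0.02599944  0.114     ]
bracket top tri [(array([-0.02857383, -0.00231664,  0.12716079]), np.float64(0.0013444547669809648))]
stop [ 0.09992723 -0.00065064  0.034     ]
reel [0.35103559 0.35924128 0.04      ] [-0.18364284  0.05795102  0.04      ] 425
pack [-0.16984816 -0.0333884   0.016     ]
driver [-0.0053148  -0.09207945  0.012     ]
```

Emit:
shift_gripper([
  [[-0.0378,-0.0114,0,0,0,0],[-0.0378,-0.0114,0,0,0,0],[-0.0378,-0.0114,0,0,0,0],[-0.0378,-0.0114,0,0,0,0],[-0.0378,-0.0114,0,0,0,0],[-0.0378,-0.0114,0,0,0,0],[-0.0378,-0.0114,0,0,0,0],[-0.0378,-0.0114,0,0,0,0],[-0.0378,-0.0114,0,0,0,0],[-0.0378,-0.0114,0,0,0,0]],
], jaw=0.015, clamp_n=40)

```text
refused: rows[0]: the value is too long (schema: maxItems 6). Nothing was moved.
```

I used the wrong layout. The manual says a list of rows, each a list of 6 numbers; once more.

Emit:
shift_gripper([
  [-0.0378,-0.0114,0,0,0,0],
  [-0.0378,-0.0114,0,0,0,0],
  [-0.0378,-0.0114,0,0,0,0],
  [-0.0378,-0.0114,0,0,0,0],
  [-0.0378,-0.0114,0,0,0,0],
  [-0.0378,-0.0114,0,0,0,0],
  [-0.0378,-0.0114,0,0,0,0],
  [-0.0378,-0.0114,0,0,0,0],
  [-0.0378,-0.0114,0,0,0,0],
  [-0.0378,-0.0114,0,0,0,0],
], jaw=0.015, clamp_n=40)

```text
time_s: 1.2
ee_pos: [0.4871, 0.3101, 0.2273]
eef_rot: [-3.141, -0.0, 2.855]
force: [-0.5, -0.4, 0.6]
grip_width: 0.0178
grip_force: 0.0
```

Emit:
shift_gripper([
  [0,0,0,0,0,0.133],
  [0,0,0,0,0,0.133],
  [0,0,0,0,0,0.133],
  [0,0,0,0,0,0.133],
  [0,0,0,0,0,0.133],
  [0,0,0,0,0,0.133],
  [0,0,0,0,0,0.133],
  [0,0,0,0,0,0.133],
  [0,0,0,0,0,0.133],
  [0,0,0,0,0,0],
])

```text
time_s: 2.2
ee_pos: [0.4858, 0.3112, 0.2273]
eef_rot: [-3.141, 0.0, 1.656]
force: [-0.4, 0.8, -0.6]
grip_width: 0.015
grip_force: 0.0
```

Emit:
shift_gripper([
  [0,-0.006,0.03,0,0,0],
  [0,0,0.03,0,0,0],
  [0,0,0.03,0,0,0],
  [0,0,0.03,0,0,0],
  [0,0,0.03,0,0,0],
  [0,0,0.0113,0,0,0],
  [0,0,0,0,0,0],
])

```text
time_s: 2.9
ee_pos: [0.4794, 0.3104, 0.065]
eef_rot: [-3.139, 0.001, 1.66]
force: [0.4, -0.7, 0.5]
grip_width: 0.0152
grip_force: 0.0
```

Run:
```python
from h import *
a=ctrl.camera("top")["pixels"][150:270,215:325];b=ctrl.camera("side")["pixels"][180:310,180:330]
cv2.imwrite("pics/p1.png",np.hstack([cv2.resize(a,(404,440),interpolation=2),cv2.resize(b,None,fx=2.6,fy=440/130,interpolation=2)]))
```

```text
(no output)
```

View pics/p1.png

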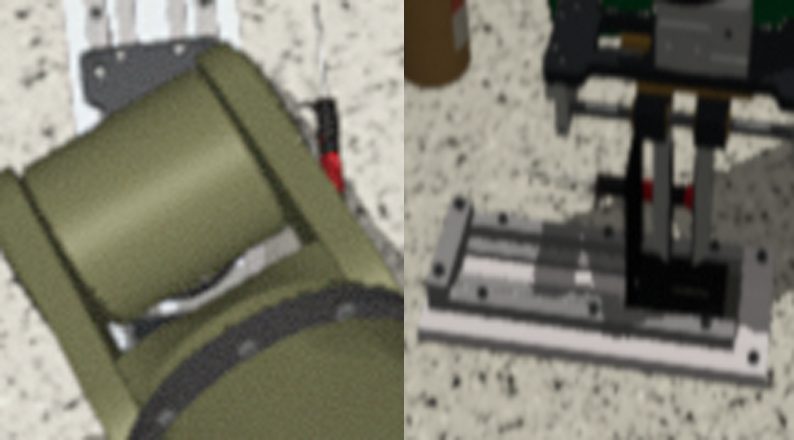

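The side view shows both fingers inside the L, with the front finger at about (655,250) just behind the upright at col 632. The top view is blocked by the arm. Next I push forward to make contact.

Emit:
shift_gripper([
  [0,0.003,0,0,0,0],
  [0,0.003,0,0,0,0],
  [0,0.003,0,0,0,0],
  [0,0.002,0,0,0,0],
])

```text
time_s: 3.4
ee_pos: [0.4913, 0.3118, 0.0665]
eef_rot: [3.141, -0.0, 1.658]
force: [-1.6, 0.1, 2.2]
grip_width: 0.0152
grip_force: 1.0
```

Emit:
shift_gripper([
  [0,0.002,0,0,0,0],
  [0,0.002,0,0,0,0],
  [0,0,0,0,0,0],
])

```text
time_s: 3.7
ee_pos: [0.495, 0.312, 0.0661]
eef_rot: [-3.142, 0.0, 1.658]
force: [-1.6, -0.3, 1.1]
grip_width: 0.0148
grip_force: 0.8
```

Add to h.py:
```python
o=np.array([.539,.3173]);Y=.0863
def st():
    s=ctrl.get_obs();p=s["ee_pos"];d=p[:2]-o;c,n=np.cos(Y),np.sin(Y);F=s["force"]
    print("t",s["time_s"],"tcp nest",(c*d[0]+n*d[1]).round(4),(-n*d[0]+c*d[1]).round(4),p[2].round(4),"Fx",(c*F[0]+n*F[1]).round(2),"Fz",F[2].round(2),"w",s["grip_width"])
def angle(name=None):
    # back edge of upright in the side view: black pixels left of the fingers
    im=ctrl.camera("side")["pixels"]
    if name: cv2.imwrite(name,cv2.resize(im[170:310,180:340],None,fx=4,fy=4,interpolation=2))
```

Run:
```python
from h import *
st()
angle("pics/p2.png")
```

```text
t 3.7 tcp nest -0.0443 -0.0014 0.0661 Fx -1.67 Fz 1.09 w 0.014766220109498792
```

View pics/p2.png

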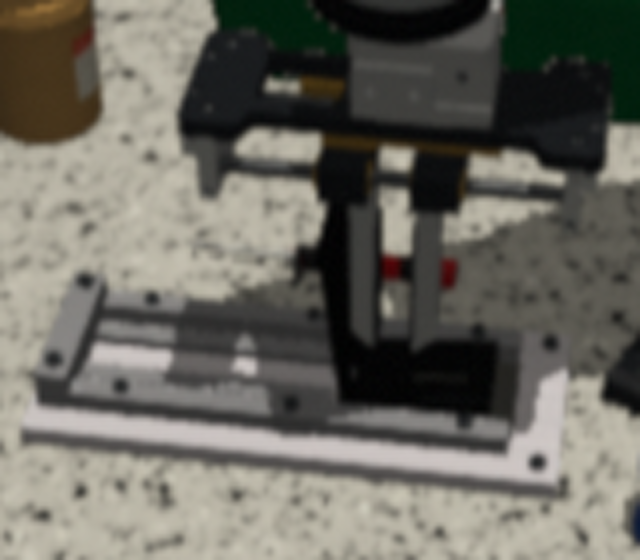

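The bracket is tilted about 5° forward, with the front fingertip on the upright at about (365,340) and the heel at about (342,400). I keep pushing towards balance.

Emit:
shift_gripper([
  [0,0.0025,0,0,0,0],
  [0,0.0025,0,0,0,0],
  [0,0.0025,0,0,0,0],
  [0,0,0,0,0,0],
])

```text
time_s: 4.15
ee_pos: [0.5027, 0.3127, 0.0661]
eef_rot: [3.141, 0.0, 1.658]
force: [-0.4, 0.4, 0.1]
grip_width: 0.0145
grip_force: 0.2
```

```bash
python3 -c "
from h import *
st()"
```

```text
t 4.15 tcp nest -0.0366 -0.0015 0.0661 Fx -0.4 Fz 0.06 w 0.014539213605702888
```

Emit:
shift_gripper([
  [0,0.002,0,0,0,0],
  [0,0.001,0,0,0,0],
  [0,0,0,0,0,0],
])

```text
time_s: 4.45
ee_pos: [0.5054, 0.313, 0.0661]
eef_rot: [3.141, -0.0, 1.658]
force: [-0.4, -0.6, 0.2]
grip_width: 0.0151
grip_force: 0.2
```

Run:
```python
from h import *
st()
angle("pics/p3.png")
```

```text
t 4.45 tcp nest -0.0338 -0.0014 0.0661 Fx -0.48 Fz 0.23 w 0.015052807860518668
```

View pics/p3.png

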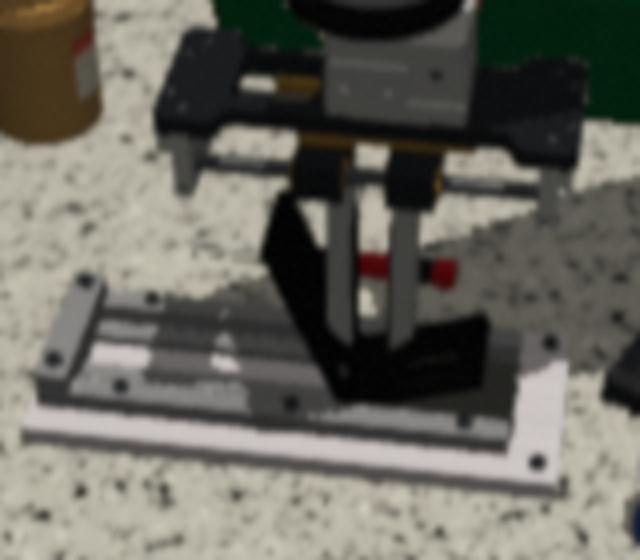

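The tilt is now about 25°, near balance. The heel is steady at (345,400) and the rear fingertip at (400,345) sits just above the foot, ready to catch it.

Emit:
shift_gripper([
  [0,0.0015,0,0,0,0],
  [0,0.0015,-0.0003,0,0,0],
  [0,0.0015,-0.0005,0,0,0],
  [0,0.001,-0.0005,0,0,0],
  [0,0,0,0,0,0],
])

```text
time_s: 5.0
ee_pos: [0.511, 0.3135, 0.0676]
eef_rot: [3.141, -0.0, 1.658]
force: [0.4, 1.1, 0.2]
grip_width: 0.0144
grip_force: 0.0
```

```bash
python3 -c "
from h import *
st()"
```

```text
t 5.0 tcp nest -0.0282 -0.0014 0.0676 Fx 0.46 Fz 0.2 w 0.014378397668864165
```

Emit:
shift_gripper([
  [0,0.002,-0.0008,0,0,0],
  [0,0.002,-0.0008,0,0,0],
  [0,0.001,-0.0005,0,0,0],
  [0,0,0,0,0,0],
])

```text
time_s: 5.4
ee_pos: [0.5162, 0.3139, 0.0698]
eef_rot: [3.141, -0.0, 1.658]
force: [1.6, 0.2, 0.4]
grip_width: 0.015
grip_force: 0.6
```

Run:
```python
from h import *
st()
angle("pics/p4.png")
```

```text
t 5.4 tcp nest -0.023 -0.0014 0.0698 Fx 1.57 Fz 0.41 w 0.015033378177732103
```

View pics/p4.png

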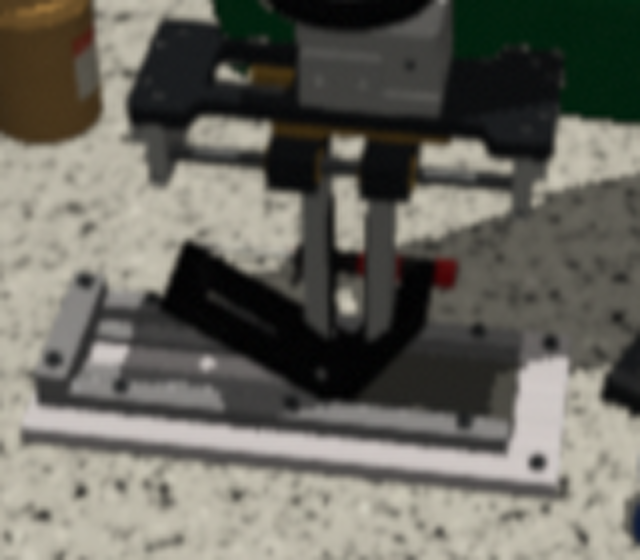

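The bracket has handed over to the rear finger at about 48° (Fx is now positive) and is leaning at rest. Its heel is at (340,395) and its top at (185,245). I keep letting it down.

Emit:
shift_gripper([
  [0,0.002,-0.001,0,0,0],
  [0,0.002,-0.001,0,0,0],
  [0,0.002,-0.001,0,0,0],
  [0,0.002,-0.001,0,0,0],
  [0,0.002,-0.001,0,0,0],
  [0,0,0,0,0,0],
])

```text
time_s: 6.05
ee_pos: [0.5261, 0.3147, 0.0747]
eef_rot: [3.141, -0.0, 1.658]
force: [0.8, 0.4, 0.8]
grip_width: 0.0149
grip_force: 0.7
```

```bash
python3 -c "
from h import *
st()"
```

```text
t 6.05 tcp nest -0.0131 -0.0014 0.0747 Fx 0.81 Fz 0.84 w 0.014873280845019819
```

Emit:
shift_gripper([
  [0,0.002,-0.001,0,0,0],
  [0,0.0015,-0.001,0,0,0],
  [0,0.0015,-0.001,0,0,0],
  [0,0.0015,-0.001,0,0,0],
  [0,0,0,0,0,0],
])

```text
time_s: 6.55
ee_pos: [0.5324, 0.3153, 0.0786]
eef_rot: [3.141, -0.0, 1.658]
force: [0.9, 0.5, -0.1]
grip_width: 0.0151
grip_force: 0.6
```

Run:
```python
from h import *
st()
angle("pics/p5.png")
```

```text
t 6.55 tcp nest -0.0067 -0.0014 0.0786 Fx 0.92 Fz -0.06 w 0.015061672231008533
```

View pics/p5.png

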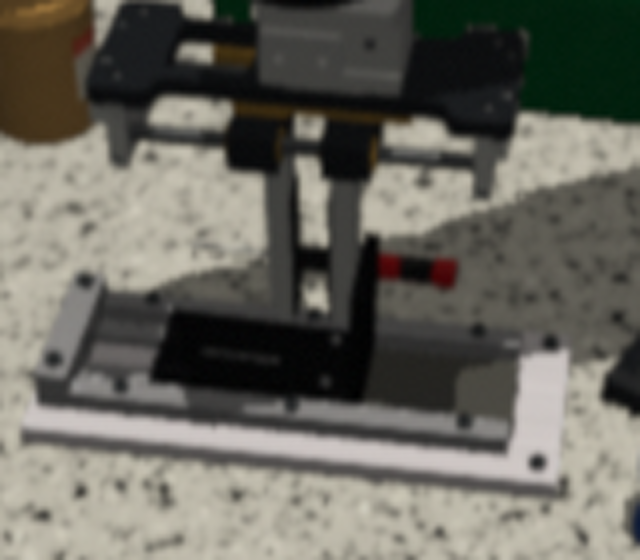

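The bracket is now almost flat, with its foot nearly vertical at (370,240–395). It slid back several millimetres while going down. I ease off until contact is lost.

Emit:
shift_gripper([
  [0,0.0015,0,0,0,0],
  [0,0.0015,0,0,0,0],
  [0,0.0015,0,0,0,0],
  [0,0,0,0,0,0],
])

```text
time_s: 7.0
ee_pos: [0.5367, 0.3157, 0.0784]
eef_rot: [-3.141, 0.0, 1.658]
force: [-0.0, 0.2, -0.2]
grip_width: 0.0153
grip_force: 0.0
```

```bash
python3 -c "
from h import *
st()"
```

```text
t 7.0 tcp nest -0.0024 -0.0014 0.0784 Fx 0.01 Fz -0.23 w 0.015272466991868225
```

Emit:
shift_gripper([
  [0,0.0015,0,0,0,0],
  [0,0.0015,0,0,0,0],
  [0,0.0015,0,0,0,0],
  [0,0.002,0,0,0,0],
  [0,0,0,0,0,0],
])

```text
time_s: 7.5
ee_pos: [0.5434, 0.3162, 0.0785]
eef_rot: [-3.142, 0.0, 1.658]
force: [-0.0, 0.2, -0.7]
grip_width: 0.0151
grip_force: 0.0
```

```bash
python3 -c "
from h import *
st()"
```

```text
t 7.5 tcp nest 0.0043 -0.0014 0.0785 Fx 0.0 Fz -0.72 w 0.015102007420733936
```

Force is zero, so the bracket lies down by itself. Next: lift out, go round behind the foot with the fingers closed, and lower.

Emit:
shift_gripper([
  [0,0.0,-0.02,0,0,0],
  [0,0,-0.03,0,0,0],
  [0,0,-0.03,0,0,0],
  [0,-0.03,0,0,0,0],
  [0,-0.03,0,0,0,0],
  [0,-0.02,0,0,0,0],
  [0,0,0,0,0,0],
], jaw=0, clamp_n=40)

```text
time_s: 8.2
ee_pos: [0.4619, 0.3094, 0.159]
eef_rot: [-3.142, -0.0, 1.659]
force: [-0.2, -0.2, 0.4]
grip_width: 0.0004
grip_force: 0.0
```

Emit:
shift_gripper([
  [0,0,0.03,0,0,0],
  [0,0,0.03,0,0,0],
  [0,0,0.03,0,0,0],
  [0,0,0.0145,0,0,0],
  [0,0,0,0,0,0],
])

```text
time_s: 8.7
ee_pos: [0.4632, 0.3089, 0.0524]
eef_rot: [-3.139, 0.001, 1.658]
force: [-1.0, 0.6, 0.8]
grip_width: 0.0004
grip_force: 0.0
```

Run:
```python
from h import *
st()
angle("pics/p6.png")
```

```text
t 8.7 tcp nest -0.0762 -0.0018 0.0524 Fx -0.92 Fz 0.84 w 0.0004467103585141816
```

View pics/p6.png

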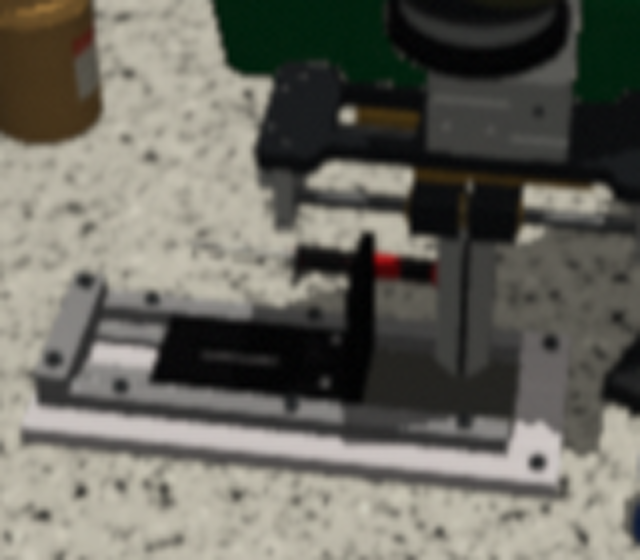

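The bracket lies flat with its foot up at (360,240–395), and the closed fingers are behind it at (465,370) with clearance. That was my tenth and last picture, so from here I rely on numbers.

Emit:
shift_gripper([
  [0,0.005,0,0,0,0],
  [0,0.005,0,0,0,0],
  [0,0.004,0,0,0,0],
  [0,0.003,0,0,0,0],
  [0,0.003,0,0,0,0],
  [0,0.003,0,0,0,0],
  [0,0.003,0,0,0,0],
  [0,0.003,0,0,0,0],
  [0,0.003,0,0,0,0],
  [0,0,0,0,0,0],
])

```text
time_s: 9.75
ee_pos: [0.4955, 0.3121, 0.054]
eef_rot: [-3.141, 0.0, 1.658]
force: [0.0, 0.2, -0.6]
grip_width: 0.0001
grip_force: 0.0
```

```bash
python3 -c "
from h import *
st()"
```

```text
t 9.75 tcp nest -0.0437 -0.0015 0.054 Fx 0.04 Fz -0.57 w 8.068979344790254e-05
```

Emit:
shift_gripper([
  [0,0.003,0,0,0,0],
  [0,0.003,0,0,0,0],
  [0,0.003,0,0,0,0],
  [0,0.003,0,0,0,0],
  [0,0.003,0,0,0,0],
  [0,0.003,0,0,0,0],
  [0,0,0,0,0,0],
])

```text
time_s: 10.45
ee_pos: [0.5139, 0.3136, 0.054]
eef_rot: [3.141, -0.0, 1.658]
force: [-0.7, 0.1, 0.9]
grip_width: 0.0004
grip_force: 0.0
```

```bash
python3 -c "
from h import *
st()"
```

```text
t 10.45 tcp nest -0.0254 -0.0015 0.054 Fx -0.68 Fz 0.86 w 0.0004224149590295114
```

Emit:
shift_gripper([
  [0,0.002,0,0,0,0],
  [0,0.002,0,0,0,0],
  [0,0.002,0,0,0,0],
  [0,0.002,0,0,0,0],
  [0,0.002,0,0,0,0],
  [0,0,0,0,0,0],
])

```text
time_s: 11.05
ee_pos: [0.5237, 0.3145, 0.054]
eef_rot: [3.141, -0.0, 1.658]
force: [-0.2, 0.2, 0.2]
grip_width: 0.0006
grip_force: 0.1
```

```bash
python3 -c "
from h import *
st()"
```

```text
t 11.05 tcp nest -0.0155 -0.0014 0.054 Fx -0.14 Fz 0.15 w 0.0005557895821121323
```

Emit:
shift_gripper([
  [0,0.001,0,0,0,0],
  [0,0.001,0,0,0,0],
  [0,0.001,0,0,0,0],
  [0,0,0,0,0,0],
])

```text
time_s: 11.45
ee_pos: [0.5264, 0.3148, 0.054]
eef_rot: [3.141, -0.0, 1.658]
force: [-1.9, 0.4, -0.4]
grip_width: 0.0004
grip_force: 1.1
```

```bash
python3 -c "
from h import *
st()"
```

```text
t 11.45 tcp nest -0.0128 -0.0014 0.054 Fx -1.88 Fz -0.41 w 0.0004315711184412821
```

Now single-millimetre steps until the stop shows in the force.

Emit:
shift_gripper([
  [0,0.001,0,0,0,0],
  [0,0,0,0,0,0],
])

```text
time_s: 11.65
ee_pos: [0.5273, 0.3149, 0.054]
eef_rot: [3.142, -0.0, 1.658]
force: [-3.2, 0.6, 0.7]
grip_width: 0.0003
grip_force: 1.2
```

Emit:
shift_gripper([
  [0,0.001,0,0,0,0],
  [0,0,0,0,0,0],
])

```text
time_s: 11.85
ee_pos: [0.5284, 0.3149, 0.0541]
eef_rot: [3.141, -0.0, 1.658]
force: [-3.5, -1.2, 1.1]
grip_width: 0.0009
grip_force: 1.3
```

Emit:
shift_gripper([
  [0,0.001,0,0,0,0],
  [0,0,0,0,0,0],
])

```text
time_s: 12.05
ee_pos: [0.5294, 0.3151, 0.0541]
eef_rot: [3.141, -0.0, 1.658]
force: [-2.1, -0.5, 0.3]
grip_width: 0.0002
grip_force: 1.3
```

```bash
python3 -c "
from h import *
st()"
```

```text
t 12.05 tcp nest -0.0098 -0.0014 0.0541 Fx -2.14 Fz 0.34 w 0.00017144732400184171
```

Emit:
shift_gripper([
  [0,0.001,0,0,0,0],
  [0,0,0,0,0,0],
])

```text
time_s: 12.25
ee_pos: [0.5298, 0.3152, 0.0541]
eef_rot: [-3.14, 0.0, 1.658]
force: [-8.3, -0.6, 4.0]
grip_width: 0.0004
grip_force: 3.8
```

Emit:
shift_gripper([
  [0,0.001,0,0,0,0],
  [0,0,0,0,0,0],
])

```text
time_s: 12.45
ee_pos: [0.5299, 0.3153, 0.0541]
eef_rot: [-3.138, 0.001, 1.658]
force: [-16.9, -2.4, 8.7]
grip_width: 0.0004
grip_force: 8.4
```

Emit:
shift_gripper([
  [0,0.0005,0,0,0,0],
  [0,0,0,0,0,0],
])

```text
time_s: 12.65
ee_pos: [0.5299, 0.3154, 0.0541]
eef_rot: [-3.137, 0.001, 1.658]
force: [-21.1, -2.5, 11.7]
grip_width: 0.0007
grip_force: 10.7
```

```bash
python3 -c "
from h import *
st()"
```

```text
t 12.65 tcp nest -0.0093 -0.0011 0.0541 Fx -21.19 Fz 11.73 w 0.0006756228160675173
```

It stopped firmly (21 N) with the finger face at nest x ≈ +3 mm, which matches the expected heel position of +4 mm. I back off and lift clear.

Emit:
shift_gripper([
  [0,-0.003,0,0,0,0],
  [0,-0.01,0,0,0,0],
  [0,-0.02,0,0,0,0],
  [0,-0.015,0,0,0,0],
  [0,0,-0.04,0,0,0],
  [0,0,-0.05,0,0,0],
  [0,0,-0.05,0,0,0],
  [0,-0.04,-0.03,0,0,0],
  [0,-0.04,0,0,0,0],
  [0,-0.04,0,0,0,0],
])

```text
time_s: 13.65
ee_pos: [0.363, 0.3003, 0.2247]
eef_rot: [3.139, -0.001, 1.657]
force: [-0.3, 0.6, -0.7]
grip_width: 0.0005
grip_force: 0.0
```

Emit:
shift_gripper([
  [0.03,-0.04,0,0,0,0],
  [0.03,-0.04,0,0,0,0],
  [0.03,-0.04,0,0,0,0],
  [0.03,-0.03,0,0,0,0],
  [0.05,0,0,0,0,0],
  [0.05,0,0,0,0,0],
  [0.05,0,0,0,0,0],
  [0,0,0,0,0,0],
  [0,0,0,0,0,0],
])

```text
time_s: 14.55
ee_pos: [0.1911, 0.5566, 0.223]
eef_rot: [-3.141, 0.001, 1.659]
force: [-0.3, 0.3, 0.3]
grip_width: 0.0005
grip_force: 0.0
```

Run:
```python
from h import *
st()
T=ctrl.camera("top");S=ctrl.camera("side")
c,n=np.cos(Y),np.sin(Y)
W=lambda x,y,z:np.array([o[0]+c*x-n*y,o[1]+n*x+c*y,z])
def prof(C,y,z,xs):
    for x in xs:
        u,v=pix(C,W(x,y,z)).round().astype(int); print(int(round(x*1000)),C["pixels"][v,u].mean().round().astype(int),end=" | ")
    print()
xs=np.arange(.06,.125,.003)
print("top lying y=0, z=.025");prof(T,0,.025,xs);prof(T,.012,.025,xs);prof(T,-.014,.025,xs);print("side");prof(S,0,.025,xs);prof(S,-.012,.025,xs);prof(S,.014,.025,xs)
print("toe z=.088");prof(T,0,.088,np.arange(-.02,.03,.003))
zs=np.arange(.05,.11,.004);print([(int(z*1000),int(S["pixels"][tuple(pix(S,W(.0075,0,z)).round().astype(int)[::-1])].mean())) for z in zs])
```

```text
t 14.55 tcp nest -0.326 0.2684 0.223 Fx -0.31 Fz 0.3 w 0.00045050846425205424
top lying y=0, z=.025
60 228 | 63 218 | 66 225 | 69 226 | 72 225 | 75 225 | 78 228 | 81 215 | 84 141 | 87 35 | 90 43 | 93 44 | 96 46 | 99 45 | 102 48 | 105 101 | 108 177 | 111 177 | 114 179 | 117 173 | 120 170 | 123 174 | 
60 56 | 63 46 | 66 55 | 69 52 | 72 49 | 75 57 | 78 43 | 81 50 | 84 56 | 87 52 | 90 48 | 93 48 | 96 44 | 99 47 | 102 50 | 105 130 | 108 179 | 111 182 | 114 176 | 117 174 | 120 173 | 123 174 | 
60 58 | 63 50 | 66 55 | 69 52 | 72 52 | 75 44 | 78 54 | 81 49 | 84 49 | 87 52 | 90 52 | 93 45 | 96 47 | 99 40 | 102 70 | 105 127 | 108 169 | 111 177 | 114 175 | 117 172 | 120 167 | 123 159 | 
side
60 18 | 63 6 | 66 6 | 69 9 | 72 9 | 75 13 | 78 18 | 81 5 | 84 5 | 87 7 | 90 7 | 93 6 | 96 8 | 99 7 | 102 24 | 105 50 | 108 110 | 111 116 | 114 118 | 117 118 | 120 120 | 123 138 | 
60 7 | 63 6 | 66 6 | 69 6 | 72 7 | 75 7 | 78 6 | 81 7 | 84 7 | 87 7 | 90 7 | 93 6 | 96 6 | 99 9 | 102 18 | 105 71 | 108 105 | 111 116 | 114 117 | 117 116 | 120 120 | 123 140 | 
60 6 | 63 8 | 66 6 | 69 8 | 72 8 | 75 8 | 78 7 | 81 7 | 84 6 | 87 7 | 90 8 | 93 7 | 96 8 | 99 6 | 102 28 | 105 54 | 108 112 | 111 112 | 114 67 | 117 53 | 120 108 | 123 153 | 
toe z=.088
-20 222 | -17 221 | -14 219 | -11 221 | -8 212 | -5 152 | -2 39 | 1 56 | 4 47 | 7 58 | 10 66 | 13 56 | 16 54 | 19 60 | 22 50 | 25 56 | 28 55 | 
[(50, 3), (54, 1), (58, 2), (62, 1), (66, 3), (70, 5), (74, 5), (78, 8), (82, 9), (86, 11), (90, 38), (94, 77), (98, 94), (102, 112), (106, 152)]
```

Run:
```python
from h import *
c,n=np.cos(Y),np.sin(Y)
W=lambda x,y,z:np.array([o[0]+c*x-n*y,o[1]+n*x+c*y,z])
S=ctrl.camera("side");T=ctrl.camera("top");S0=dict(S,pixels=cv2.imread("pics/side0.png"));T0=dict(T,pixels=cv2.imread("pics/top0.png"))
def edge(C,xs,y,z,th):  # last dark->bright crossing when walking along xs
    p=np.array([pix(C,W(x,y,z)) for x in xs],np.float32)
    g=cv2.remap(C["pixels"].mean(2).astype(np.float32),p[:,:1],p[:,1:],1).ravel()
    i=np.nonzero(g>th)[0]; return xs[i[0]]*1000 if len(i) else None
for z in(.045,.055,.065,.075,.08):
    print(z,"initial upright inner face",edge(S0,np.arange(-.025,-.06,-.0005),.018,z,30),"now foot under",edge(S,np.arange(.004,-.03,-.0005),.018,z,30))
for y in(-.018,-.01,.01,.018):
    print(y,"end top view",edge(T,np.arange(.09,.115,.0005),y,.025,90),"side",edge(S,np.arange(.09,.115,.0005),y,.025,40))
    print("   stop top face back edge (x=?)",edge(dict(T,pixels=255-T["pixels"]),np.arange(.112,.14,.0005),y,.034,125),"front edge in initial pic",edge(dict(T0,pixels=255-T0["pixels"]),np.arange(.112,.09,-.0005),y,.034,105))
```

```text
0.045 initial upright inner face None now foot under -1.4999999999999996
0.055 initial upright inner face None now foot under -4.500000000000001
0.065 initial upright inner face -33.00000000000001 now foot under -3.4999999999999996
0.075 initial upright inner face -33.00000000000001 now foot under -3.0
0.08 initial upright inner face -33.00000000000001 now foot under -3.0
-0.018 end top view 104.50000000000001 side 104.00000000000001
   stop top face back edge (x=?) None front edge in initial pic 104.5
-0.01 end top view 104.50000000000001 side 104.00000000000001
   stop top face back edge (x=?) None front edge in initial pic 104.5
0.01 end top view 104.50000000000001 side 104.00000000000001
   stop top face back edge (x=?) None front edge in initial pic 104.5
0.018 end top view 104.50000000000001 side 104.00000000000001
   stop top face back edge (x=?) None front edge in initial pic 104.5
```

Both views put the top end at x ≈ 104–104.5 mm, square to the stop, and the foot is as vertical as the upright was at the start. Handing in.

```bash
python3 -c "
from station import ctrl
print(ctrl.hand_in())"
```

```text
the job is handed in; nothing more can be done
None
```

The bracket was tipped and let down gently onto the rest strips, foot up, then pushed home against the end stop. The job is handed in at about 14.6 s of the 58 s limit; the hand-in returned no verdict, the last measurements put the top end at the stop face, and I did not re-measure the reel, screwdriver or battery pack, though nothing was moved near them.

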